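Find the coupling in the parts cases and caliper it

ROBOT

A 6-joint arm with a two-finger parallel gripper is mounted at the origin on a cart in front of the work surface, level with it; the furniture and walls round the work are solid. World frame = base frame: x ahead of the robot, y to its left, z up, the work surface at z = 0. Lengths are in m, angles in degrees, forces in N, time in s.
With the tool pointing down it reaches from about 0.4 to 0.825 m from the base axis. Payload 7 kg.
Tool frame: the origin (TCP) lies midway between the tips of the shut fingers; the grasp point (between the pads) lies 19 mm behind it; z points along the fingers, y is the line along which they close (so a half turn about z gives the same grasp; the last joint's range is limited). The gripper opens to 88 mm and grips with 3 to 60 N. Pads are 19 mm wide; open, the fingers measure 130 mm over their backs; the gripper's body (78 mm by 193 mm) begins 47 mm behind the grasp point.
Start: joints at [86.866, 20.546, 0.682, 0, -70.136, -16.507], TCP at [0.227, 0.636, 0.227] pointing down, gripper open.
Joint ranges: [-176.03, 176.03], [-82.01, 121.73], [-58.28, 71.71], [-173.87, 95.51], [-174.79, -0.11], [-173.66, 173.66]. Speed limits (degrees/s): [136.94, 136.94, 172.46, 180, 180, 180].

INTERFACE

Orientations are given as [roll, pitch, yaw] about the fixed x, y, z axes, in that order (R = Rz(yaw) Ry(pitch) Rx(roll)).
In Python, from plant import telemetry, viewer, workorder gives the robot as it stands. The module is installed in compiled form; this text tells all that it offers.
- The arm moves only by the tool carry_out, never from a script. Its argument "rows" is a list of rows, each a list of 6 numbers: the shift along the tool's x, y, z in m, then the turn, a rotation vector about the tool's x, y, z in rad. In form: [[tx, ty, tz, ax, ay, az], ...]. A call has 1 to 8 rows; each row is the pose to reach, as a shift and turn from the pose commanded when the call began, along the tool's axes at that moment; what a row does not reach only later rows make up. A row lasts 1/8 s, in which the tool goes at most 62.5 mm and 10.7 degrees, less where a joint would pass 70% of its speed; a pose out of reach is approached as far as the arm can. A call with a gripper value outside its range is refused whole. "grip" is the gripper's target within -1 to 1 (fully open at 1, half-way at 0, shut at -1), set as the call begins (left out, the last holds). The fingers move at their own pace and stop on an object; the grip force is fixed at half the most. Time passes only in rows, so rows that repeat a pose let the fingers close. It gives the time, the measured TCP pose, the force, the opening and the grip force at its end, in the units of the state.
- telemetry.get_obs(): the state, without advancing time (a new reading comes with each control period).
- viewer.snapshot(name): name is "side" or "top" or "wrist"; returns the picture (480x640x3 uint8, red, green, blue); there is no depth.
- viewer.camera_info(name): a dict with "intrinsics" (3x3 intrinsics, pixels), "k1" (the pictures are not rectified: a ray, as slopes to the right and down, at radius r is drawn at 1 + k1 r^2 times it, then the intrinsics apply), "extrinsics" (4x4, takes a point from camera to world coordinates); the wrist camera has in their place "tool_from_camera" (4x4, takes a point from camera to tool coordinates, whose origin is the TCP and whose axes are the flange's). Camera axes: x right, y down, z forward; pixel columns grow to the right and rows downward; lengths in m; the calibration is good to about 2 mm. A picture is of the moment at which its call begins: read the wrist's pose just before it. camera_info takes no time and is no camera call.
- workorder.close_job(): hands the job in; it is judged then, once.
The state is a dict: "clock": time; "joint_pos": joint angles; "qvel": joint speeds; "tau": joint torques, N m; "tool_pos": TCP position; "orientation": TCP orientation; "force": force on the tool from outside, world axes, zero at the start; "moment": the same for the moment, N m; "opening": finger opening in m; "gripper_force": force on a finger pad.
Only numpy, scipy, OpenCV 4.12 (cv2) and the standard library are available. Lean on these libraries where they do the work, as an engineer would, in place of code of your own. Each camera call takes 0.05 s, during which the arm holds its last target. There are 200 camera calls.

TASK

One of the two lidded grey cases holds the black pipe coupling: open them one at a time until you find it. Stand the coupling on the bed of the slide gauge, midway across, and gently close the sliding jaw on it until it is held between both jaws, without tilting the jaw. Then let go, leaving coupling and jaw like that, and leave the pipe tees and the white bottle on the bench where they stand.

Things in the scene. Friction and masses are not known exactly. Their poses are not given: they have to be found in the camera images.
- case_1: One of two look-alike grey parts cases with a blue hinged lid, fixed to the bench: 124 (its x) x 124 (its y) x 72 mm high, walls and floor 4 mm. Origin at the centre of its underside (bench top), x towards its hinge, z up.
- case_1_in (a point): Middle of the inner floor of case_1, 4 mm above the bench. On it stands, within 9 mm of this point, one of: the black coupling (upright cylinder, 54 mm diameter, 60 mm tall, about 0.12 kg) or a yellow tape measure (36 mm thick, roughly across the case's y, 82 mm long, 59 mm tall). Which is not told and varies; see or feel it with the lid open.
- lid_1 (a joint): Lid of case_1, rad: 0 shut, grows as it swings up and away, stop at 1.9. Stiff hinge: it stays at any angle; about 3 N at the knob moves it. The hinge line runs along the case's y, 62 mm from the case's centre along +x, 72 mm above the bench. Lid 6 mm thick, 124 mm long.
- lid_1_knob (a point): Middle of the head of the black round knob on the lid of case_1: head 26 mm diameter, 16 mm high, on a 16 mm stem; this point is 35 mm above the lid's top. Pinched along the case's y, it can turn in the fingers as the lid swings. Lid shut: 32 mm from the case's centre towards -x, 113 mm above the bench. Moves with the lid: 94 mm from the hinge line along the lid and 41 mm out from its underside.
- case_2: One of two look-alike grey parts cases with a blue hinged lid, fixed to the bench: 124 (its x) x 124 (its y) x 72 mm high, walls and floor 4 mm. Origin at the centre of its underside (bench top), x towards its hinge, z up.
- case_2_in (a point): Middle of the inner floor of case_2, 4 mm above the bench. On it stands, within 9 mm of this point, one of: the black coupling (upright cylinder, 54 mm diameter, 60 mm tall, about 0.12 kg) or a yellow tape measure (36 mm thick, roughly across the case's y, 82 mm long, 59 mm tall). Which is not told and varies; see or feel it with the lid open.
- lid_2 (a joint): Lid of case_2, rad: 0 shut, grows as it swings up and away, stop at 1.9. Stiff hinge: it stays at any angle; about 3 N at the knob moves it. The hinge line runs along the case's y, 62 mm from the case's centre along +x, 72 mm above the bench. Lid 6 mm thick, 124 mm long.
- lid_2_knob (a point): Middle of the head of the black round knob on the lid of case_2: head 26 mm diameter, 16 mm high, on a 16 mm stem; this point is 35 mm above the lid's top. Pinched along the case's y, it can turn in the fingers as the lid swings. Lid shut: 32 mm from the case's centre towards -x, 113 mm above the bench. Moves with the lid: 94 mm from the hinge line along the lid and 41 mm out from its underside.
- bed_spot (a point): Point on the steel bed of the slide gauge (top face 15 mm above the bench), midway across, 45 mm from the face of the fixed jaw. The gauge is a large slide caliper lying on the bench, fixed, 90 x 250 mm. y points along the gauge to the fixed jaw, x across it, z up.
- bed: The gauge's bed plate (64 mm across, 236 mm long, 3 mm thick), on which the part stands; origin at the middle of its underside, 12 mm above the bench, axes as bed_spot; it feels the part's weight.
- fixed_jaw: Dark fixed jaw of the gauge, 70 mm wide, top 65 mm above the bench; origin under the middle of its measuring face, which looks along -y.
- jaw (a joint): Travel of the sliding jaw in m: 0 fully back, grows towards the fixed jaw; the gap between the jaws is 0.120 minus this value, so 0.066 when closed on 54 mm. Starts between 0 and 0.02. Slides with about 1.5 N friction and stays where it is left.
- jaw_head (a joint): Tilt of the red sliding jaw about the vertical through its post, rad: 0 parallel to the fixed jaw. A spring of 5 Nm/rad holds it square; pressing on something far off the gauge's centre line tilts it.
- jaw_post (a point): Grip point on the black round post of the sliding jaw: upright, 22 mm diameter, its top 115 mm and this point 95 mm above the bench; the red jaw's measuring face is 30 mm from it towards the fixed jaw, the red jaw's top 65 mm above the bench. Axes as bed_spot.
- tee_grey: Bystander: grey pipe tee, 67x92x42 mm, loose; origin at the centre of its underside.
- tee_black: Bystander: black pipe tee, 69x92x46 mm, loose; origin at the centre of its underside.
- cleaner_bottle: Bystander: white bottle with red cap, 54 mm diameter, 130 mm tall, loose; origin at the centre of its underside.

How it is judged (in metres and radians):
On the way, in this order (a step that is already met when the one before it is completed fails the run):
1. the lid of a case is opened (past about 60 degrees) (value of joint any of lid_1, lid_2 above 1.05 rad), for 0.1 s.
2. the coupling is pressed between the two jaws: fixed jaw loaded by more than 1.5 N, not by the robot, gap 51.5 to 56.5 mm, jaw tilted under 2 degrees (value of joint jaw between 0.0635 and 0.0685 m and value of joint jaw_head between -0.035 and 0.035 rad and contact force between fixed_jaw and anything else above 1.5 N and contact force between fixed_jaw and the arm below 0.1 N and contact force between fixed_jaw and the fingers below 0.1 N), for 0.1 s.
At the end, for the whole second after the job is handed in: the coupling is in the gauge (the bed or the fixed jaw loaded by more than 0.3 N) with the sliding jaw closed on it: gap between the jaws 51.5 to 56.5 mm, jaw tilted under 2 degrees and at rest (value of joint jaw between 0.0635 and 0.0685 m and value of joint jaw_head between -0.035 and 0.035 rad and contact force between any of bed, fixed_jaw and anything else above 0.3 N and velocity of joint jaw between -0.005 and 0.005 m/s); the robot touches nothing.
It fails at once if a pipe tee or the white bottle moved by more than 40 mm (distance of any of tee_grey, tee_black, cleaner_bottle from where it was at the start of the episode above 0.04 m).
It fails at once if the fixed jaw pressed with more than 40 N (contact force between fixed_jaw and anything else above 40 N).
It also fails if it takes over 72 s, if anything falls off the work surface, if the arm or the gripper's body presses on something with over 40 N, if the wrist force passes 120 N, or if a joint passes its speed limit or range.

## Working session

There is one attempt and no reset: what is moved stays moved. The work goes in short steps, Python scripts to look and compute and a tool call to move; the robot and the scene stay as the last step left them, time stands still between calls to the robot, and variables do not carry over. Pictures are saved under pics/ and viewed, at most 10 in all, crops included, and the job is handed in when it is done.

Besides the shell and the picture viewer there is one more tool, called after "Request:" as name([rows], argument=value, ...), one row to a line, values as JSON. carry_out: Moves the arm, as the interface text tells. Its arguments: {"type":"object","properties":{"rows":{"type":"array"},"grip":{"type":"number"}},"required":["rows"]}

```bash
mkdir -p pics; python3 - <<'E'
from plant import telemetry, viewer
import cv2
o=telemetry.get_obs();print(o)
a=viewer.snapshot("top");b=viewer.snapshot("side")
cv2.imwrite("pics/top.png",a[:,:,::-1]);cv2.imwrite("pics/side.png",b[:,:,::-1])
for n in("top","side","wrist"):print(viewer.camera_info(n))
E
```

```text
{'clock': 0.0, 'joint_pos': array([ 8.68675844e+01,  2.05904958e+01,  6.33298760e-01, -1.94119134e-02,
       -7.01372750e+01, -1.65066436e+01]), 'qvel': array([ 0.15146615,  0.00325177, -0.0621302 , -0.03905262, -0.1017182 ,
       -0.02618007]), 'tau': array([ 2.71109166e-03, -5.82714236e+01,  2.93059194e+01,  6.99727759e+00,
        6.92254049e-03, -1.33643566e-04]), 'tool_pos': array([0.22673064, 0.63524855, 0.22563193]), 'orientation': array([ 1.79904236e+02, -9.34808833e-03, -1.96456620e+01]), 'force': array([ 0.09570033, -0.36223825,  0.01712836]), 'moment': array([-0.02703555, -0.02474988,  0.03119578]), 'gripper_force': 0.0, 'opening': 0.08785963561814764}
{'intrinsics': array([[473.14712332,   0.        , 310.97170987],
       [  0.        , 473.14712332, 242.77519855],
       [  0.        ,   0.        ,   1.        ]]), 'k1': 0.004494500104674461, 'extrinsics': array([[-0.00456901, -0.98371683,  0.17966726,  0.33247355],
       [-0.99996074,  0.00585871,  0.00664828,  0.1864418 ],
       [-0.00759265, -0.17962983, -0.98370497,  1.22682263],
       [ 0.        ,  0.       
[... 445 characters left out ...]
5884e-01, -4.01119148e-01,
         7.39136025e-01],
       [ 0.00000000e+00,  0.00000000e+00,  0.00000000e+00,
         1.00000000e+00]])}
{'intrinsics': array([[353.64710167,   0.        , 321.05533477],
       [  0.        , 353.64710167, 240.83767557],
       [  0.        ,   0.        ,   1.        ]]), 'k1': -0.011042385472411596, 'tool_from_camera': array([[ 1.56368063e-03, -9.53826274e-01, -3.00354781e-01,
         8.11098633e-02],
       [ 9.99998773e-01,  1.46432850e-03,  5.55888330e-04,
        -7.83157903e-04],
       [-9.04028299e-05, -3.00355282e-01,  9.53827393e-01,
        -1.58334510e-01],
       [ 0.00000000e+00,  0.00000000e+00,  0.00000000e+00,
         1.00000000e+00]])}
```

View pics/top.png

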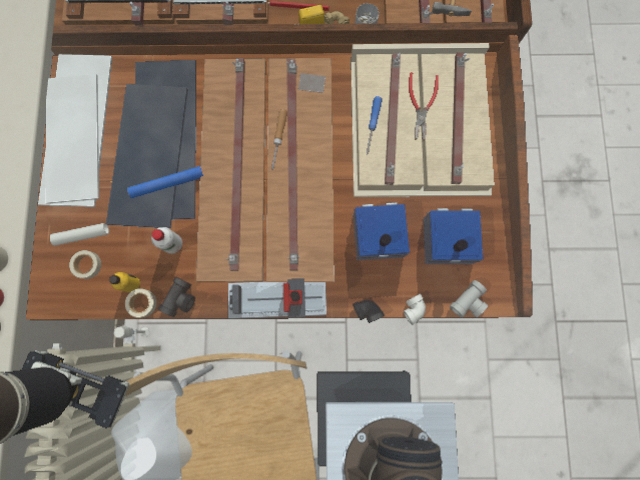

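View pics/side.png

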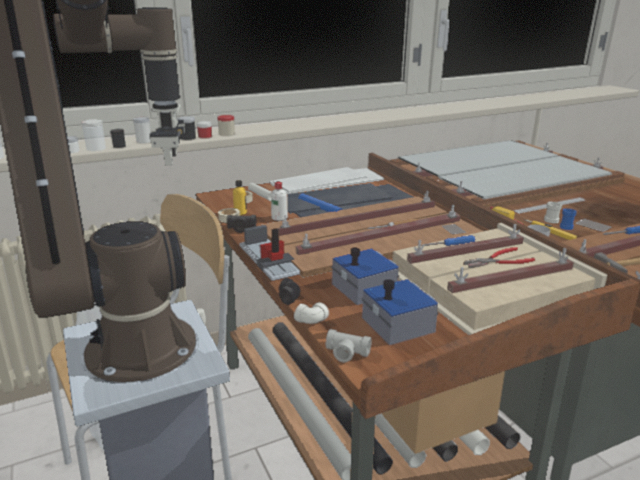

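The top view shows the lids at (382,232) and (455,237) with knobs at (385,240) and (460,245). The gauge spans (228–327, 283–317), with the red jaw and its post at (293,297) and the dark fixed jaw at the left (235,298). The bottle is at (166,239) and the tees at (178,295) and (470,298).

```bash
cat > h.py <<'E'
import numpy as np, cv2
from plant import telemetry, viewer
from scipy.spatial.transform import Rotation as R
def pose():
    o=telemetry.get_obs();T=np.eye(4);T[:3,:3]=R.from_euler('xyz',o['orientation'],degrees=True).as_matrix();T[:3,3]=o['tool_pos'];return T
def ray(uv,name,T=None):
    c=viewer.camera_info(name);K=c['intrinsics'];k=c['k1']
    E=c['extrinsics'] if name!='wrist' else T@c['tool_from_camera']
    d=cv2.undistortPoints(np.array(uv,float).reshape(-1,1,2),K,np.array([k,0,0,0]))[:,0]
    return E[:3,3],np.c_[d,np.ones(len(d))]@E[:3,:3].T
def plane(uv,z,name,T=None):
    c,d=ray(uv,name,T);return c+d*((z-c[2])/d[:,2])[:,None]
def shapes(m,amin=60):
    cs,_=cv2.findContours(m.astype(np.uint8),cv2.RETR_EXTERNAL,cv2.CHAIN_APPROX_NONE)
    return sorted([c for c in cs if cv2.contourArea(c)>amin],key=cv2.contourArea,reverse=True)
def rect(c,z,name,T=None):
    p=plane(c[:,0,:],z,name,T)[:,:2]
    r=cv2.minAreaRect((p*1000).astype(np.float32));return [np.round(np.array(x),1) for x in r]
E
python3 - <<'E'
from h import *
a=cv2.imread("pics/top.png");h=cv2.cvtColor(a,cv2.COLOR_BGR2HSV);H,S,V=cv2.split(h)
blue=(H>105)&(H<125)&(S>120)&(V>50);blue[:195]=0
blue=cv2.morphologyEx(blue.astype(np.uint8),cv2.MORPH_CLOSE,np.ones((15,15)))
for c in shapes(blue,800):print('lid',cv2.boundingRect(c),rect(c,.078,'top'))
red=((H<6)|(H>172))&(S>130)&(V>60);red[:275]=0
for c in shapes(red):print('red',cv2.boundingRect(c),rect(c,.065,'top'))
dark=(V<60);
for x0,x1,y0,y1,z in((225,340,275,325,.115),(350,410,225,255,.12),(425,490,230,260,.12)):
  m=np.zeros_like(V);m[y0:y1,x0:x1]=dark[y0:y1,x0:x1]
  for c in shapes(m,30):print('dark',cv2.boundingRect(c),rect(c,z,'top'))
g=(S<70)&(V>100);m=np.zeros_like(V);m[278:322,222:335]=g[278:322,222:335]
m=cv2.morphologyEx(m,cv2.MORPH_CLOSE,np.ones((25,25)))
for c in shapes(m,300):print('bed',cv2.boundingRect(c),rect(c,.012,'top'))
print(plane([[385,238],[460,243],[295,283]],.121,'top'))
cv2.imwrite('pics/crop.png',cv2.resize(a[200:325,220:490],None,fx=2.9,fy=2.9,interpolation=cv2.INTER_CUBIC))
E
```

```text
lid (430, 211, 52, 49) [array([ 560.2, -163.1]), array([121.7, 120.9]), np.float64(89.6)]
lid (356, 205, 53, 51) [array([574.7,  19. ]), array([121.2, 121.4]), np.float64(3.6)]
red (284, 283, 11, 28) [array([411.6, 248.7]), array([65.8, 24.4]), np.float64(0.3)]
dark (380, 235, 11, 11) [array([540.3,  17.9]), array([23.8, 24.6]), np.float64(88.2)]
dark (454, 240, 13, 11) [array([ 527.2, -159.1]), array([20.9, 32.2]), np.float64(18.1)]
bed (222, 278, 113, 44) [array([407.9, 279. ]), array([284.2, 109.3]), np.float64(89.7)]
[[ 0.54493557  0.01788591  0.121     ]
 [ 0.53180093 -0.15911349  0.121     ]
 [ 0.43898293  0.23172803  0.121     ]]
```

View pics/crop.png

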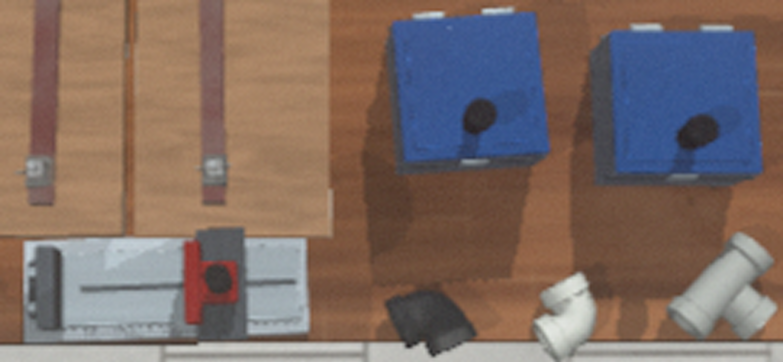

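Top crop: the left case's lid is yawed about 3°, and its knob is at roughly (480,115) in the crop. The post top is at about (219,277) and the fixed jaw's face at x≈60. I'll start with the left case and go above its knob.

```bash
cat >> h.py <<'E'
def go(x,y,z,yaw,T=None):
    T=pose() if T is None else T
    G=R.from_euler('xyz',[180,0,yaw],degrees=True)
    C=R.from_matrix(T[:3,:3])
    print('shift',np.round(C.inv().apply(np.array([x,y,z])-T[:3,3]),4),'turn',np.round((C.inv()*G).as_rotvec(),3))
E
python3 - <<'E'
from h import *
go(.541,.017,.2,3.3)
print(plane([[220+219/2.9,200+277/2.9]],.115,'top'),plane([[220+59/2.9,200+287/2.9]],.065,'top'),plane([[220+24/2.9,200+290/2.9],[220+306/2.9,200+285/2.9],[220+160/2.9,200+237/2.9],[220+160/2.9,200+340/2.9]],.012,'top'))
E
```

```text
shift [0.5038 0.4766 0.0265] turn [ 0.002  0.    -0.4  ]
[[0.41021691 0.23071751 0.115     ]] [[0.40601281 0.36765788 0.065     ]] [[0.40689723 0.40674905 0.012     ]
 [0.41000813 0.15815251 0.012     ]
 [0.45303959 0.28722134 0.012     ]
 [0.36275653 0.28639881 0.012     ]]
```

Request:
carry_out([
  [0.06,0.057,0,0,0,-0.1],
  [0.12,0.114,0,0,0,-0.2],
  [0.18,0.17,0,0,0,-0.3],
  [0.24,0.227,0,0,0,-0.4],
  [0.3,0.284,0,0,0,-0.4],
  [0.36,0.341,0,0,0,-0.4],
  [0.42,0.397,0.01,0,0,-0.4],
  [0.48,0.454,0.02,0,0,-0.4],
], grip=0.3)

```text
clock: 1.1
tool_pos: [0.4538, 0.1884, 0.2189]
orientation: [-180.0, -0.0, 3.3]
force: [0.5, 0.3, -0.2]
opening: 0.0567
gripper_force: 0.0
```

Request:
carry_out([
  [0,0,0,0,0,0],
  [0,0,0,0,0,0],
  [0,0,0,0,0,0],
  [0,0,0,0,0,0],
  [0,0,0,0,0,0],
  [0,0,0,0,0,0],
])

```text
clock: 1.85
tool_pos: [0.4532, 0.1906, 0.2188]
orientation: [180.0, 0.0, 3.3]
force: [-0.1, 0.2, 0.1]
opening: 0.0568
gripper_force: 0.0
```

```bash
cat > knob.py <<'E'
import sys
from h import *
T=pose();a=viewer.snapshot('wrist')[:,:,::-1].copy();cv2.imwrite('pics/%s.png'%sys.argv[1],a)
print(telemetry.get_obs()['clock'],T[:3,3].round(4))
H,S,V=cv2.split(cv2.cvtColor(a,cv2.COLOR_BGR2HSV))
b=(H>105)&(H<125)&(S>120)&(V>50);b=cv2.morphologyEx(b.astype(np.uint8),cv2.MORPH_CLOSE,np.ones((45,45)))
for c in shapes(b,5000):
    print('lid',cv2.boundingRect(c),rect(c,.078,'wrist',T))
    m=np.zeros_like(V);cv2.drawContours(m,[c],-1,1,-1)
    for k in shapes((m>0)&(V<45),200)[:2]:
        (x,y),r=cv2.minEnclosingCircle(k);print('dark',x,y,r,plane([[x,y]],.121,'wrist',T),rect(k,.121,'wrist',T))
E
python3 knob.py w1
```

```text
1.9 [0.4532 0.1906 0.2188]
lid (462, 0, 178, 171) [array([575.4,  10.5]), array([124.2, 144.1]), np.float64(3.9)]
dark 564.6401977539062 133.10748291015625 33.360076904296875 [[0.54262137 0.02672521 0.121     ]] [array([541.9,  26.4]), array([24.1, 46.6]), np.float64(3.6)]
```

View pics/w1.png

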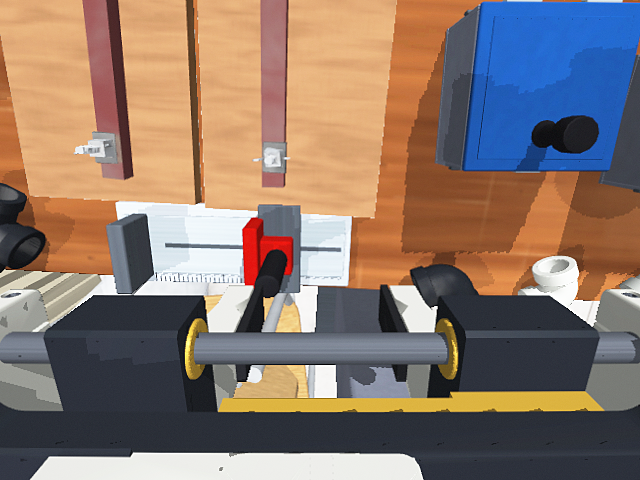

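The wrist view shows the knob head at about (575,134). The gauge is also clear: post top (275,258), fixed jaw's top-right edge near (150,215), red jaw at (253,222), slot from (165,245) to (340,249).

```bash
python3 - <<'E'
from h import *
T=pose();f=lambda p,z:print(plane(p,z,'wrist',T).round(4).tolist())
f([[575,134]],.117);f([[275,258]],.115);f([[147,215],[152,262]],.065);f([[244,222],[263,222]],.065);f([[165,245],[340,249]],.015);f([[119,202],[352,215]],.012)
go(.5425,.0165,.16,3.6)
E
```

```text
[[0.5426, 0.0164, 0.117]]
[[0.4358, 0.2267, 0.115]]
[[0.4516, 0.3494, 0.065], [0.406, 0.3486, 0.065]]
[[0.4502, 0.2614, 0.065], [0.4512, 0.2441, 0.065]]
[[0.406, 0.3573, 0.015], [0.4127, 0.1684, 0.015]]
[[0.4498, 0.4037, 0.012], [0.4503, 0.1584, 0.012]]
shift [0.079  0.1789 0.0588] turn [-0.     0.    -0.005]
```

Request:
carry_out([
  [0.02,0.045,0.01,0,0,0],
  [0.04,0.09,0.02,0,0,0],
  [0.06,0.135,0.04,0,0,0],
  [0.079,0.178,0.058,0,0,0],
  [0.079,0.178,0.058,0,0,0],
  [0.079,0.178,0.09,0,0,0],
  [0.079,0.178,0.124,0,0,0],
  [0.079,0.178,0.124,0,0,0],
])

```text
clock: 2.9
tool_pos: [0.5407, 0.017, 0.0931]
orientation: [179.9, 0.2, 3.3]
force: [-0.2, -0.8, 0.6]
opening: 0.0566
gripper_force: 0.0
```

Request:
carry_out([
  [0,0,0,0,0,0],
  [0,0,0,0,0,0],
  [0,0,0,0,0,0],
  [0,0,0,0,0,0],
  [0,0,0,0,0,0],
  [0,0,0,0,0,0],
], grip=-1)

```text
clock: 3.65
tool_pos: [0.5429, 0.0154, 0.0957]
orientation: [179.9, -0.0, 3.3]
force: [3.2, -9.5, 2.1]
opening: 0.025
gripper_force: 30.0
```

```bash
python3 -c "
import numpy as np
a0=np.arctan2(41,94)
for t in range(0,111,10):
  p=np.pi-a0-np.radians(t);q=np.pi-a0
  print(t,(102.6*np.array([np.cos(p)-np.cos(q),-(np.sin(p)-np.sin(q))])).round(1))"
```

```text
0 [ 0. -0.]
10 [  8.6 -15.7]
20 [ 19.7 -29.7]
30 [ 33.1 -41.5]
40 [ 48.4 -50.9]
50 [ 65.  -57.4]
60 [ 82.5 -60.9]
70 [100.4 -61.4]
80 [118.1 -58.7]
90 [135.1 -53. ]
100 [150.8 -44.5]
110 [164.8 -33.3]
```

Request:
carry_out([
  [0.004,0.001,-0.008,0,0,0],
  [0.0086,0.001,-0.0157,0,0,0],
  [0.014,0.001,-0.023,0,0,0],
  [0.0197,0.001,-0.0297,0,0,0],
  [0.026,0.001,-0.036,0,0,0],
  [0.0331,0.001,-0.0415,0,0,0],
  [0.0405,0.001,-0.0465,0,0,0],
  [0.0484,0.001,-0.0509,0,0,0],
])

```text
clock: 4.65
tool_pos: [0.5895, 0.0181, 0.1457]
orientation: [180.0, 0.2, 3.3]
force: [-2.6, -4.6, -2.0]
opening: 0.0249
gripper_force: 30.0
```

Working well. Continue from 40° to 80°, then to 106°.

Request:
carry_out([
  [0.0082,0,-0.0035,0,0,0],
  [0.0166,0,-0.0065,0,0,0],
  [0.0252,0,-0.0085,0,0,0],
  [0.0341,0,-0.01,0,0,0],
  [0.043,0,-0.0107,0,0,0],
  [0.052,0,-0.0105,0,0,0],
  [0.061,0,-0.0095,0,0,0],
  [0.0697,0,-0.0078,0,0,0],
])

```text
clock: 5.65
tool_pos: [0.6613, 0.0225, 0.1542]
orientation: [180.0, -0.1, 3.3]
force: [-2.6, -4.3, 3.8]
opening: 0.0252
gripper_force: 30.0
```

Request:
carry_out([
  [0.0087,0,0.0025,0,0,0],
  [0.017,0,0.0057,0,0,0],
  [0.025,0,0.0096,0,0,0],
  [0.0327,0,0.0142,0,0,0],
  [0.0385,0,0.0182,0,0,0],
  [0.0413,0,0.0205,0,0,0],
  [0.0413,0,0.0205,0,0,0],
])

```text
clock: 6.52
tool_pos: [0.7033, 0.0251, 0.1331]
orientation: [180.0, -0.1, 3.3]
force: [2.3, -4.8, 2.6]
opening: 0.0249
gripper_force: 30.0
```

Request:
carry_out([
  [0,0,0,0,0,0],
  [0,0,0,0,0,0],
  [0,0,0,0,0,0],
  [0,0,-0.03,0,0,0],
  [0,0,-0.06,0,0,0],
  [0,0,-0.09,0,0,0],
], grip=0.2)

```text
clock: 7.28
tool_pos: [0.7015, 0.0255, 0.2237]
orientation: [-180.0, 0.0, 3.3]
force: [0.8, -0.0, 0.0]
opening: 0.0525
gripper_force: 0.0
```

```bash
python3 - <<'E'
from h import *
T=pose();print(telemetry.get_obs()['force'],T[:3,3])
a=viewer.snapshot('top');cv2.imwrite('pics/t2.png',cv2.resize(a[180:330,200:500,::-1],None,fx=2.6,fy=2.6))
go(.57,.017,.24,3.5)
E
```

```text
[ 0.75140582 -0.04045205  0.01417524] [0.70150223 0.02554732 0.22367131]
shift [-0.1335  0.0007 -0.012 ] turn [-0.    -0.006 -0.003]
```

Request:
carry_out([
  [0,0,-0.036,0,0,0],
  [-0.05,0,-0.036,0,0,0],
  [-0.1,0,-0.036,0,0,0],
  [-0.133,0,-0.036,0,0,0],
  [-0.133,0,-0.036,0,0,0],
  [-0.133,0,-0.036,0,0,0],
])

```text
clock: 8.07
tool_pos: [0.5693, 0.0179, 0.2593]
orientation: [-180.0, -0.1, 3.3]
force: [0.4, 0.8, -0.0]
opening: 0.0527
gripper_force: 0.0
```

```bash
python3 - <<'E'
from h import *
T=pose();print(T[:3,3])
a=viewer.snapshot('wrist');cv2.imwrite('pics/w2.png',a[:,:,::-1])
E
```

```text
[0.56931342 0.01787121 0.25927167]
```

View pics/w2.png

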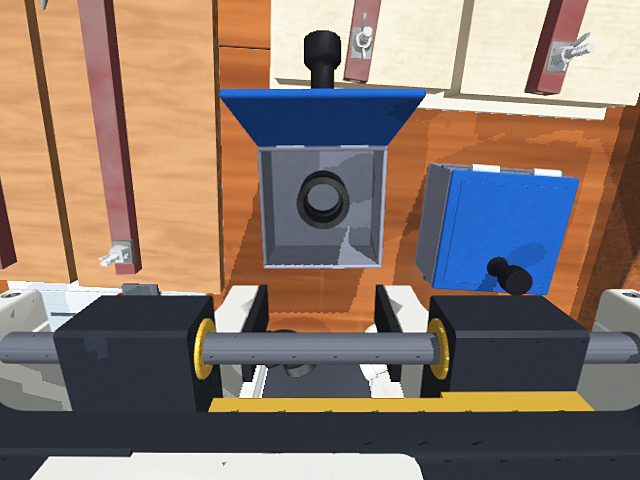

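The coupling is in this case, with its ring top centred near (323,197). The rim corners are about (260,149), (385,149), (382,267) and (264,267), and the lid is fully back.

```bash
python3 - <<'E'
from h import *
T=pose();a=cv2.imread('pics/w2.png');V=a.max(2)
m=np.zeros_like(V);m[150:265,265:382]=(V<60)[150:265,265:382]
for c in shapes(m,300):
    print(cv2.boundingRect(c)); x,y,w,h=cv2.boundingRect(c)
    p=plane([[x,y+25],[x+w,y+25],[x+w/2,y]],.064,'wrist',T);print(p)
print(plane([[323,197]],.064,'wrist',T),plane([[260,149],[385,149],[382,267],[264,267]],.072,'wrist',T))
E
```

```text
(297, 171, 52, 57)
[[ 0.58562633  0.04388693  0.064     ]
 [ 0.58871497 -0.00839971  0.064     ]
 [ 0.61199215  0.01924944  0.064     ]]
[[0.58615321 0.01768193 0.064     ]] [[ 0.6299229   0.08015755  0.072     ]
 [ 0.63690283 -0.03802939  0.072     ]
 [ 0.51737154 -0.04841292  0.072     ]
 [ 0.51007633  0.07506783  0.072     ]]
```

Request:
carry_out([
  [0,0,0,0,0,0.18],
  [0,0,0,0,0,0.36],
  [0,0,0,0,0,0.54],
  [0,0,0,0,0,0.72],
  [0,0,0,0,0,0.9],
  [0,0,0,0,0,1.08],
  [0,0,0,0,0,1.26],
  [0,0,0,0,0,1.44],
], grip=0.45)

```text
clock: 9.12
tool_pos: [0.5697, 0.0177, 0.2581]
orientation: [179.9, -0.0, -79.6]
force: [0.2, -0.8, 0.2]
opening: 0.0635
gripper_force: 0.0
```

Request:
carry_out([
  [0,0,0,0,0,0.18],
  [0,0,0,0,0,0.36],
  [0,0,0,0,0,0.54],
  [0,0,0,0,0,0.72],
  [0,0,0,0,0,0.9],
  [0,0,0,0,0,1.08],
  [0,0,0,0,0,1.26],
  [0,0,0,0,0,1.44],
])

```text
clock: 10.12
tool_pos: [0.5697, 0.0177, 0.2581]
orientation: [-180.0, -0.1, -162.1]
force: [-0.3, 0.9, -0.0]
opening: 0.0631
gripper_force: 0.0
```

Request:
carry_out([
  [0,0,0,0,0,0.13],
  [0,0,0,0,0,0.26],
  [0,0,0,0,0,0.26],
  [0,0,0,0,0,0.26],
])

```text
clock: 10.62
tool_pos: [0.5692, 0.0176, 0.2585]
orientation: [-180.0, -0.0, -176.5]
force: [0.0, -0.9, 0.1]
opening: 0.0635
gripper_force: 0.0
```

```bash
python3 - <<'E'
from h import *
go(.585,.0178,.1,-176.5);go(.585,.0178,.03,-176.5)
E
```

```text
shift [-0.0159 -0.0007  0.1584] turn [-0.    -0.001  0.   ]
shift [-0.016  -0.0007  0.2284] turn [-0.    -0.001  0.   ]
```

Request:
carry_out([
  [-0.016,-0.0007,0.05,0,0,0],
  [-0.016,-0.0007,0.1,0,0,0],
  [-0.016,-0.0007,0.15,0,0,0],
  [-0.016,-0.0007,0.175,0,0,0],
  [-0.016,-0.0007,0.195,0,0,0],
  [-0.016,-0.0007,0.195,0,0,0],
])

```text
clock: 11.38
tool_pos: [0.5839, 0.0175, 0.0623]
orientation: [-179.9, -0.2, -176.5]
force: [0.7, 0.3, -0.5]
opening: 0.0635
gripper_force: 0.0
```

Request:
carry_out([
  [0,0,0.015,0,0,0],
  [0,0,0.03,0,0,0],
  [0,0,0.034,0,0,0],
  [0,0,0.034,0,0,0],
])

```text
clock: 11.88
tool_pos: [0.5847, 0.0177, 0.0297]
orientation: [-180.0, -0.0, -176.6]
force: [0.6, -0.7, 0.7]
opening: 0.0638
gripper_force: 0.0
```

Request:
carry_out([
  [0,0,0,0,0,0],
  [0,0,0,0,0,0],
  [0,0,0,0,0,0],
  [0,0,0,0,0,0],
], grip=-1)

```text
clock: 12.38
tool_pos: [0.5852, 0.0179, 0.0304]
orientation: [180.0, 0.0, -176.6]
force: [-0.9, -0.4, 3.4]
opening: 0.0516
gripper_force: 30.0
```

Request:
carry_out([
  [0,0,-0.03,0,0,0],
  [0,0,-0.08,0,0,0],
  [0,0,-0.14,0,0,0],
  [0,0,-0.19,0,0,0],
  [0,0,-0.19,0,0,0],
  [0,0,-0.19,0,0,0],
])

```text
clock: 13.12
tool_pos: [0.5841, 0.0178, 0.2192]
orientation: [180.0, -0.1, -176.6]
force: [-0.6, 0.7, -0.8]
opening: 0.0515
gripper_force: 30.0
```

```bash
python3 - <<'E'
from h import *
go(.41,.30,.22,-90)
E
```

```text
shift [ 0.1573  0.2919 -0.0005] turn [ 1.000e-03 -0.000e+00 -1.512e+00]
```

Request:
carry_out([
  [0.02,0.037,0,0,0,-0.18],
  [0.04,0.073,0,0,0,-0.36],
  [0.06,0.11,0,0,0,-0.54],
  [0.08,0.147,0,0,0,-0.72],
  [0.1,0.183,0,0,0,-0.9],
  [0.12,0.22,0,0,0,-1.08],
  [0.14,0.257,0,0,0,-1.26],
  [0.157,0.292,0,0,0,-1.42],
])

```text
clock: 14.12
tool_pos: [0.4093, 0.3004, 0.2181]
orientation: [179.9, -0.2, -94.9]
force: [0.6, 0.2, -1.2]
opening: 0.0516
gripper_force: 30.0
```

Request:
carry_out([
  [0,0,0,0,0,-0.092],
  [0,0,0,0,0,-0.092],
  [0,0,0,0,0,-0.092],
])

```text
clock: 14.5
tool_pos: [0.4108, 0.2994, 0.219]
orientation: [179.9, -0.1, -90.1]
force: [-0.7, -0.3, -0.9]
opening: 0.0516
gripper_force: 30.0
```

```bash
python3 - <<'E'
from h import *
o=telemetry.get_obs();print(o['tool_pos'],o['orientation'],o['opening'],o['clock'])
a=viewer.snapshot('wrist');cv2.imwrite('pics/w3.png',a[:,:,::-1])
E
```

```text
[0.41075369 0.2994065  0.21895797] [ 1.79932445e+02 -9.02098380e-02 -9.01474805e+01] 0.05163471517108414 14.5
```

View pics/w3.png

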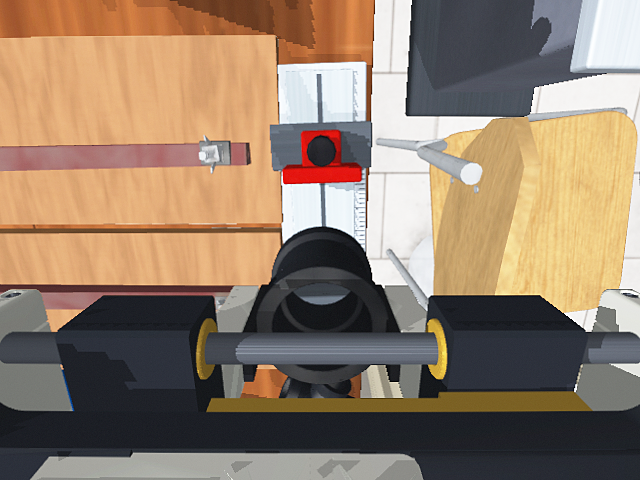

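The coupling is held upright between the pads, its lower front edge near (321,227). The post top is at (321,150), the red jaw's face edge at y≈182 (283–362), and the slot runs from (319,75) to (323,235).

```bash
python3 - <<'E'
from h import *
T=pose();f=lambda n,p,z:print(n,plane(p,z,'wrist',T).round(4).tolist())
f('coup front',[[321,227]],.1926)
f('coup top L/R',[[257,322],[389,322]],.2526)
f('post',[[321,150]],.115)
f('red top edge',[[283,168],[362,168]],.065)
f('slot',[[319,75],[323,235]],.015)
f('bed',[[279,65],[366,62],[282,235]],.015)
E
```

```text
coup front [[0.4105, 0.269, 0.1926]]
coup top L/R [[0.4362, 0.2921, 0.2526], [0.3834, 0.2921, 0.2526]]
post [[0.4104, 0.2326, 0.115]]
red top edge [[0.4435, 0.2504, 0.065], [0.3747, 0.2505, 0.065]]
slot [[0.4122, 0.1694, 0.015], [0.4083, 0.326, 0.015]]
bed [[0.4494, 0.1608, 0.015], [0.3684, 0.1583, 0.015], [0.4521, 0.326, 0.015]]
```

```bash
python3 - <<'E'
from h import *
go(.408,.3354,.0435,-89)
E
```

```text
shift [-0.0362  0.0029  0.1757] turn [ 0.001 -0.001 -0.02 ]
```

Request:
carry_out([
  [-0.02,0.003,0.03,0,0,-0.02],
  [-0.036,0.003,0.06,0,0,-0.02],
  [-0.036,0.003,0.1,0,0,-0.02],
  [-0.036,0.003,0.14,0,0,-0.02],
  [-0.036,0.003,0.16,0,0,-0.02],
  [-0.036,0.003,0.17,0,0,-0.02],
  [-0.036,0.003,0.17,0,0,-0.02],
  [-0.036,0.003,0.17,0,0,-0.02],
])

```text
clock: 15.55
tool_pos: [0.4085, 0.3365, 0.0509]
orientation: [-179.9, 0.1, -88.9]
force: [0.1, -0.3, -1.1]
opening: 0.0514
gripper_force: 30.0
```

Request:
carry_out([
  [0,0,0.002,0,0,0],
  [0,0,0.004,0,0,0],
  [0,0,0.006,0,0,0],
  [0,0,0.006,0,0,0],
])

```text
clock: 16.05
tool_pos: [0.4079, 0.3359, 0.0438]
orientation: [180.0, -0.0, -88.9]
force: [0.8, -0.5, -1.0]
opening: 0.0512
gripper_force: 30.0
```

Request:
carry_out([
  [0,0,0.001,0,0,0],
  [0,0,0.002,0,0,0],
  [0,0,0.002,0,0,0],
])

```text
clock: 16.42
tool_pos: [0.4079, 0.336, 0.0419]
orientation: [180.0, -0.0, -88.9]
force: [0.2, -0.1, -1.7]
opening: 0.0519
gripper_force: 30.0
```

Request:
carry_out([
  [0,0,0.0006,0,0,0],
  [0,0,0.0012,0,0,0],
  [0,0,0.0012,0,0,0],
])

```text
clock: 16.8
tool_pos: [0.4081, 0.3362, 0.0414]
orientation: [-180.0, 0.0, -88.8]
force: [-1.0, -0.6, 6.0]
opening: 0.0515
gripper_force: 30.0
```

Request:
carry_out([
  [0,0,0,0,0,0],
  [0,0,0,0,0,0],
  [0,0,0,0,0,0],
  [0,0,-0.03,0,0,0],
  [0,0,-0.07,0,0,0],
  [0,0,-0.12,0,0,0],
  [0,0,-0.15,0,0,0],
  [0,0,-0.15,0,0,0],
], grip=0.6)

```text
clock: 17.8
tool_pos: [0.4089, 0.3373, 0.1935]
orientation: [-179.8, 0.2, -88.8]
force: [0.1, 0.4, -0.2]
opening: 0.0702
gripper_force: 0.0
```

```bash
python3 - <<'E'
from h import *
T=pose();print(T[:3,3])
a=viewer.snapshot('top');cv2.imwrite('pics/t3.png',a[:,:,::-1])
a=viewer.snapshot('wrist');cv2.imwrite('pics/w4.png',a[:,:,::-1])
b=viewer.snapshot('side');
cv2.imwrite('pics/w4s.png',np.vstack([a[60:420,40:600,::-1],cv2.resize(b[220:300,220:360,::-1],(560,240))]))
go(.4095,.232,.13,-89)
E
```

```text
[0.40886924 0.33728138 0.19347674]
shift [0.1035 0.     0.06  ] turn [ 0.001 -0.001  0.002]
```

View pics/w4s.png

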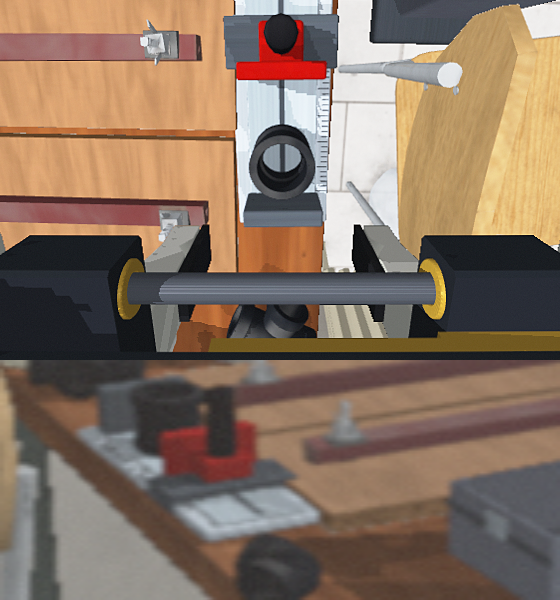

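The coupling stands upright on the bed, centred on the slot and just in front of the fixed jaw. The post is at about (282,34) in this crop. Next I'll grip the post.

Request:
carry_out([
  [0.05,0,0,0,0,0],
  [0.104,0,0.02,0,0,0],
  [0.104,0,0.05,0,0,0],
  [0.104,0,0.08,0,0,0],
  [0.104,0,0.1,0,0,0],
  [0.104,0,0.115,0,0,0],
  [0.104,0,0.115,0,0,0],
])

```text
clock: 18.82
tool_pos: [0.409, 0.2308, 0.0738]
orientation: [179.8, -0.2, -88.9]
force: [0.4, 0.8, -0.3]
opening: 0.0702
gripper_force: 0.0
```

Request:
carry_out([
  [0,0,0,0,0,0],
  [0,0,0,0,0,0],
  [0,0,0,0,0,0],
  [0,0,0,0,0,0],
  [0,0,0,0,0,0],
  [0,0,0,0,0,0],
], grip=-1)

```text
clock: 19.58
tool_pos: [0.4106, 0.2323, 0.0759]
orientation: [-179.9, 0.0, -88.8]
force: [4.9, 0.2, -1.0]
opening: 0.0217
gripper_force: 30.0
```

Request:
carry_out([
  [-0.004,-0.0005,0,0,0,0],
  [-0.008,-0.0005,0,0,0,0],
  [-0.013,-0.0005,0,0,0,0],
  [-0.018,-0.0005,0,0,0,0],
  [-0.023,-0.0005,0,0,0,0],
  [-0.028,-0.0005,0,0,0,0],
  [-0.033,-0.0005,0,0,0,0],
  [-0.036,-0.0005,0,0,0,0],
])

```text
clock: 20.58
tool_pos: [0.4096, 0.2685, 0.0759]
orientation: [180.0, -0.0, -88.8]
force: [-0.9, -1.1, 6.0]
opening: 0.0213
gripper_force: 30.0
```

Request:
carry_out([
  [-0.001,0,0,0,0,0],
  [-0.002,0,0,0,0,0],
  [-0.003,0,0,0,0,0],
  [-0.004,0,0,0,0,0],
  [-0.005,0,0,0,0,0],
  [-0.006,0,0,0,0,0],
  [-0.007,0,0,0,0,0],
])

```text
clock: 21.45
tool_pos: [0.4094, 0.275, 0.0759]
orientation: [180.0, -0.0, -88.8]
force: [-2.1, -2.1, 6.6]
opening: 0.0217
gripper_force: 30.0
```

Request:
carry_out([
  [-0.001,0,0,0,0,0],
  [-0.002,0,0,0,0,0],
  [-0.003,0,0,0,0,0],
  [-0.004,0,0,0,0,0],
])

```text
clock: 21.95
tool_pos: [0.4093, 0.279, 0.0759]
orientation: [180.0, -0.0, -88.9]
force: [-1.8, -3.0, 7.3]
opening: 0.0216
gripper_force: 30.0
```

Request:
carry_out([
  [-0.0005,0,0,0,0,0],
  [-0.001,0,0,0,0,0],
  [-0.0015,0,0,0,0,0],
  [-0.002,0,0,0,0,0],
])

```text
clock: 22.45
tool_pos: [0.4092, 0.2809, 0.0759]
orientation: [180.0, -0.0, -88.8]
force: [-0.8, -2.8, 6.2]
opening: 0.0215
gripper_force: 30.0
```

Request:
carry_out([
  [-0.0005,0,0,0,0,0],
  [-0.001,0,0,0,0,0],
  [-0.001,0,0,0,0,0],
])

```text
clock: 22.82
tool_pos: [0.4092, 0.282, 0.0759]
orientation: [180.0, -0.0, -88.8]
force: [-1.3, -2.0, 6.7]
opening: 0.0214
gripper_force: 30.0
```

Request:
carry_out([
  [-0.0005,0,0,0,0,0],
  [-0.001,0,0,0,0,0],
  [-0.001,0,0,0,0,0],
])

```text
clock: 23.2
tool_pos: [0.4092, 0.283, 0.0759]
orientation: [180.0, -0.0, -88.8]
force: [-0.8, -3.0, 7.3]
opening: 0.0213
gripper_force: 30.0
```

Request:
carry_out([
  [-0.0005,0,0,0,0,0],
  [-0.001,0,0,0,0,0],
  [-0.001,0,0,0,0,0],
])

```text
clock: 23.58
tool_pos: [0.4091, 0.284, 0.0759]
orientation: [180.0, -0.0, -88.8]
force: [-2.9, -2.0, 6.3]
opening: 0.0217
gripper_force: 30.0
```

Request:
carry_out([
  [-0.0005,0,0,0,0,0],
  [-0.001,0,0,0,0,0],
  [-0.001,0,0,0,0,0],
])

```text
clock: 23.95
tool_pos: [0.4091, 0.285, 0.0759]
orientation: [180.0, -0.0, -88.8]
force: [-2.1, -2.4, 6.5]
opening: 0.0215
gripper_force: 30.0
```

Request:
carry_out([
  [-0.0005,0,0,0,0,0],
  [-0.001,0,0,0,0,0],
  [-0.001,0,0,0,0,0],
])

```text
clock: 24.32
tool_pos: [0.4091, 0.286, 0.0759]
orientation: [180.0, -0.0, -88.8]
force: [-2.2, -2.6, 7.0]
opening: 0.0216
gripper_force: 30.0
```

```bash
python3 - <<'E'
from h import *
T=pose();print(T[:3,3])
a=viewer.snapshot('wrist');b=viewer.snapshot('side');c=viewer.snapshot('top')
cv2.imwrite('pics/w5.png',np.hstack([cv2.resize(b[220:300,220:340,::-1],(480,320)),cv2.resize(c[270:325,220:340,::-1],(320,320))]))
E
```

```text
[0.40905076 0.28597833 0.0758549 ]
```

View pics/w5.png

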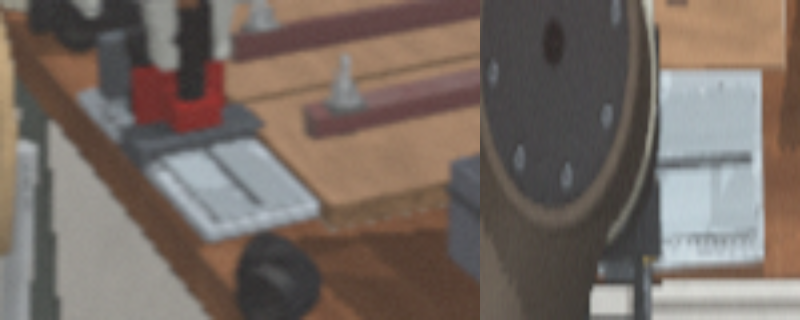

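The side view shows the red jaw almost at the fixed jaw. Steady force of about 2.5 N means it isn't clamped yet, so I'll continue in small steps.

Request:
carry_out([
  [-0.0005,0,0,0,0,0],
  [-0.001,0,0,0,0,0],
  [-0.001,0,0,0,0,0],
])

```text
clock: 24.85
tool_pos: [0.409, 0.287, 0.0759]
orientation: [180.0, -0.0, -88.9]
force: [-1.9, -2.7, 7.0]
opening: 0.0215
gripper_force: 30.0
```

Request:
carry_out([
  [-0.0005,0,0,0,0,0],
  [-0.001,0,0,0,0,0],
  [-0.001,0,0,0,0,0],
])

```text
clock: 25.22
tool_pos: [0.409, 0.2879, 0.0759]
orientation: [180.0, -0.0, -88.8]
force: [-2.0, -3.2, 7.6]
opening: 0.0216
gripper_force: 30.0
```

Request:
carry_out([
  [-0.0005,0,0,0,0,0],
  [-0.001,0,0,0,0,0],
  [-0.001,0,0,0,0,0],
])

```text
clock: 25.6
tool_pos: [0.4089, 0.2882, 0.0758]
orientation: [179.9, -0.1, -88.9]
force: [-1.8, -6.7, 9.0]
opening: 0.0217
gripper_force: 30.0
```

Request:
carry_out([
  [-0.0005,0,0,0,0,0],
  [-0.001,0,0,0,0,0],
  [-0.001,0,0,0,0,0],
])

```text
clock: 25.98
tool_pos: [0.4089, 0.2883, 0.0759]
orientation: [179.9, -0.2, -88.9]
force: [1.6, -8.3, 9.4]
opening: 0.0213
gripper_force: 30.0
```

Request:
carry_out([
  [-0.0005,0,0,0,0,0],
  [-0.0005,0,0,0,0,0],
  [-0.0005,0,0,0,0,0],
])

```text
clock: 26.35
tool_pos: [0.4088, 0.2884, 0.0758]
orientation: [179.9, -0.2, -88.9]
force: [1.2, -10.0, 10.5]
opening: 0.0217
gripper_force: 30.0
```

Request:
carry_out([
  [0,0,0,0,0,0],
  [0,0,0,0,0,0],
  [0,0,0,0,0,0],
  [0,0,-0.01,0,0,0],
  [0,0,-0.05,0,0,0],
  [0,0,-0.1,0,0,0],
  [0,0,-0.14,0,0,0],
  [0,0,-0.14,0,0,0],
], grip=0.4)

```text
clock: 27.35
tool_pos: [0.4107, 0.2922, 0.2199]
orientation: [-179.7, 0.3, -88.8]
force: [0.8, -0.1, -0.8]
opening: 0.0613
gripper_force: 0.0
```

Request:
carry_out([
  [-0.05,0,0,0,0,0],
  [-0.05,0,0,0,0,0],
  [-0.05,0,0,0,0,0],
])

```text
clock: 27.72
tool_pos: [0.4079, 0.3402, 0.2151]
orientation: [179.9, -0.1, -88.8]
force: [0.1, -0.1, 0.4]
opening: 0.0616
gripper_force: 0.0
```

```bash
python3 - <<'E'
from h import *
o=telemetry.get_obs();print(o['tool_pos'],o['force'],o['clock'])
a=viewer.snapshot('wrist');b=viewer.snapshot('side')
cv2.imwrite('pics/w6.png',np.hstack([a[60:420,200:450,::-1],cv2.resize(b[220:290,220:325,::-1],(540,360))]))
E
```

```text
[0.4078797  0.34021274 0.21507071] [ 0.10190916 -0.05170905  0.41455848] 27.725
```

View pics/w6.png

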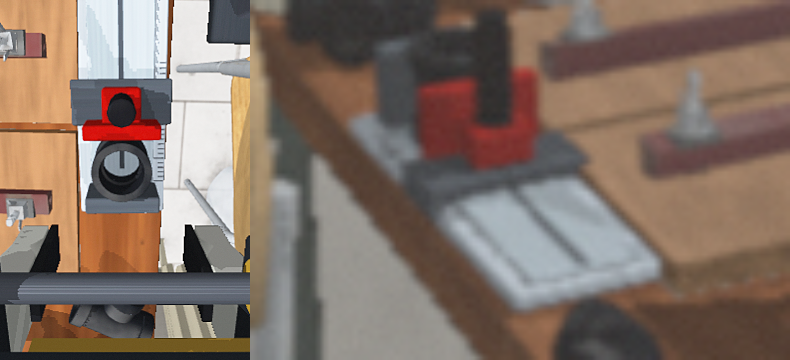

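The coupling stands between both jaws, the red jaw is square, and the robot is clear of everything. I'm handing the job in.

```bash
python3 -c "
from plant import workorder
print(workorder.close_job())"
```

```text
the job is handed in; nothing more can be done
None
```

The coupling was in the first case I opened (the left one); it now stands upright on the gauge bed between the fixed jaw and the closed, square sliding jaw, the arm is clear, and the job was handed in at about 28 s, though the hand-in returned no verdict.

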